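# Load the orbital shaker with the purple-capped flasks

## Task

Load the orbital shaker: one after another, set each of the four purple-capped flasks down into an empty clamp of its own size (one large, two medium, one small), so that it stands level on the clamp's base between the prongs. Keep the flasks upright on the way and set them down gently, do not drop or knock them. Leave the two white-capped flasks, one on the bench and one already in the shaker, where they are.

Things in the scene. Friction and masses are not known exactly. Their poses are not given: they have to be found in the camera images.
- flask_large_mid (a point): The large purple-capped 250 ml clear conical flask, round flat purple cap. Base 82 mm across, narrowing above 12 mm to a 34 mm neck at 100 mm; cap 42 mm across, 26 mm tall; 142 mm high in all; about 170 g. Loose on the bench; grip it by the cap from above. Point: on the axis, half-way up, 71 mm above the underside, 58 mm below the cap's middle; z up; yaw means nothing.
- flask_medium_a_mid (a point): One of the two alike medium purple-capped 125 ml clear conical flask, round flat purple cap. Base 67 mm across, narrowing above 12 mm to a 29 mm neck at 78 mm; cap 38 mm across, 24 mm tall; 116 mm high in all; about 110 g. Loose on the bench; grip it by the cap from above. Point: on the axis, half-way up, 58 mm above the underside, 46 mm below the cap's middle; z up; yaw means nothing.
- flask_medium_b_mid (a point): One of the two alike medium purple-capped 125 ml clear conical flask, round flat purple cap. Base 67 mm across, narrowing above 12 mm to a 29 mm neck at 78 mm; cap 38 mm across, 24 mm tall; 116 mm high in all; about 110 g. Loose on the bench; grip it by the cap from above. Point: on the axis, half-way up, 58 mm above the underside, 46 mm below the cap's middle; z up; yaw means nothing.
- flask_small_mid (a point): The small purple-capped 50 ml clear conical flask, round flat purple cap. Base 51 mm across, narrowing above 12 mm to a 22 mm neck at 52 mm; cap 30 mm across, 22 mm tall; 84 mm high in all; about 60 g. Loose on the bench; grip it by the cap from above. Point: on the axis, half-way up, 42 mm above the underside, 31 mm below the cap's middle; z up; yaw means nothing.
- clamp_large: Empty large steel clamp for a 250 ml flask, fixed on the shaker's platform: base 4 mm thick, four upright prongs round it, 88 mm apart inside, flaring at the tips to 101 mm, 40 mm up. Origin: centre of its underside, on the platform, 75 mm above the bench; z up. A seated flask's underside is 4 mm above the origin. Clamps are about 100 mm or more apart.
- clamp_medium_a: Empty medium steel clamp for a 125 ml flask, fixed on the shaker's platform: base 4 mm thick, four upright prongs round it, 73 mm apart inside, flaring at the tips to 86 mm, 40 mm up. Origin: centre of its underside, on the platform, 75 mm above the bench; z up. A seated flask's underside is 4 mm above the origin. Clamps are about 100 mm or more apart. Either medium flask fits.
- clamp_medium_b: Empty medium steel clamp for a 125 ml flask, fixed on the shaker's platform: base 4 mm thick, four upright prongs round it, 73 mm apart inside, flaring at the tips to 86 mm, 40 mm up. Origin: centre of its underside, on the platform, 75 mm above the bench; z up. A seated flask's underside is 4 mm above the origin. Clamps are about 100 mm or more apart. Either medium flask fits.
- clamp_small: Empty small steel clamp for a 50 ml flask, fixed on the shaker's platform: base 4 mm thick, four upright prongs round it, 57 mm apart inside, flaring at the tips to 70 mm, 40 mm up. Origin: centre of its underside, on the platform, 75 mm above the bench; z up. A seated flask's underside is 4 mm above the origin. Clamps are about 100 mm or more apart.
- white_bench_mid (a point): A white-capped 125 ml clear conical flask, round flat white cap. Base 67 mm across, narrowing above 12 mm to a 29 mm neck at 78 mm; cap 38 mm across, 24 mm tall; 116 mm high in all; about 110 g. Loose on the bench; it stays. A loose bottle, 48 mm across, 95 mm tall, stands by. Point: on the axis, half-way up, 58 mm above the underside, 46 mm below the cap's middle; z up; yaw means nothing.
- white_shaker_mid (a point): A white-capped 125 ml clear conical flask, round flat white cap. Base 67 mm across, narrowing above 12 mm to a 29 mm neck at 78 mm; cap 38 mm across, 24 mm tall; 116 mm high in all; about 110 g. Stands in the shaker's fifth clamp; it stays. Its top is 195 mm above the bench. Point: on the axis, half-way up, 58 mm above the underside, 46 mm below the cap's middle; z up; yaw means nothing.
Mind the look-alikes: they are no part of the job. Leave any black or turquoise look-alike of the part that bears flask_medium_b_mid alone.

How it is judged (in metres and radians):
At the end, for the whole second after the job is handed in: Each purple-capped flask stands in an empty clamp of its own size (axis within 8 mm of its centre, underside on the clamp base to about 5 mm), upright to 0.08 rad, at rest, released; mediums either way round. White-capped flasks upright, within 20 mm of their start (horizontal distance between flask_large_mid and clamp_large below 0.008 m and z of flask_large_mid in the frame of clamp_large between 0.071 and 0.08 m and horizontal distance between flask_small_mid and clamp_small below 0.008 m and z of flask_small_mid in the frame of clamp_small between 0.042 and 0.051 m and (((horizontal distance between flask_medium_a_mid and clamp_medium_a below 0.008 m and z of flask_medium_a_mid in the frame of clamp_medium_a between 0.058 and 0.067 m) and (horizontal distance between flask_medium_b_mid and clamp_medium_b below 0.008 m and z of flask_medium_b_mid in the frame of clamp_medium_b between 0.058 and 0.067 m)) or ((horizontal distance between flask_medium_a_mid and clamp_medium_b below 0.008 m and z of flask_medium_a_mid in the frame of clamp_medium_b between 0.058 and 0.067 m) and (horizontal distance between flask_medium_b_mid and clamp_medium_a below 0.008 m and z of flask_medium_b_mid in the frame of clamp_medium_a between 0.058 and 0.067 m))) and angle between each of flask_large_mid, flask_medium_a_mid, flask_medium_b_mid, flask_small_mid, white_bench_mid, white_shaker_mid's own z axis and vertical below 0.08 rad and linear speed of each of flask_large, flask_medium_a, flask_medium_b, flask_small below 0.02 m/s and distance of each of white_bench_mid, white_shaker_mid from where it was at the start of the episode below 0.02 m); the robot touches nothing.
It fails at once if a flask is tipped over by more than about 35 degrees (angle between any of flask_large_mid, flask_medium_a_mid, flask_medium_b_mid, flask_small_mid, white_bench_mid, white_shaker_mid's own z axis and vertical above 0.6 rad).
It fails at once if a flask is dropped or knocked: it moves faster than 0.6 m/s while the fingers do not hold it ((contact force between the fingers and flask_large below 0.3 N and linear speed of flask_large above 0.6 m/s) or (contact force between the fingers and flask_medium_a below 0.3 N and linear speed of flask_medium_a above 0.6 m/s) or (contact force between the fingers and flask_medium_b below 0.3 N and linear speed of flask_medium_b above 0.6 m/s) or (contact force between the fingers and flask_small below 0.3 N and linear speed of flask_small above 0.6 m/s) or (contact force between the fingers and white_bench below 0.3 N and linear speed of white_bench above 0.6 m/s) or (contact force between the fingers and white_shaker below 0.3 N and linear speed of white_shaker above 0.6 m/s)).
It fails at once if a white-capped flask is moved by more than 30 mm (distance of any of white_bench_mid, white_shaker_mid from where it was at the start of the episode above 0.03 m).
It also fails if it takes over 118 s, if anything falls off the work surface, if the arm or the gripper's body presses on something with over 40 N, if the wrist force passes 120 N, or if a joint passes its speed limit or range.

## Robot

A 6-joint arm with a two-finger parallel gripper is mounted at the origin on the work surface. World frame = base frame: x ahead of the robot, y to its left, z up, the work surface at z = 0. Lengths are in m, angles in degrees, forces in N, time in s.
With the tool pointing down it reaches from about 0.375 to 0.9 m from the base axis. Payload 3.1 kg.
Tool frame: the origin (TCP) lies at the very end of the fingers, on their centre line; the grasp point (between the pads) lies 19 mm behind it; z points along the fingers, y is the line along which they close (so a half turn about z gives the same grasp; the last joint's range is limited). The gripper opens to 87 mm and grips with 3 to 60 N. Pads are 19 mm wide; open, the fingers measure 117 mm over their backs; the gripper's body (75 mm by 190 mm) begins 51 mm behind the grasp point.
Start: joints at [66.32, 30.224, 82.088, -0, 67.689, -10.227], TCP at [0.145, 0.608, 0.223] pointing down, gripper open.
Joint ranges: [-176.69, 176.69], [-43.24, 126.21], [12.49, 139.97], [-82, 262], [0, 151.66], [-163.58, 163.58]. Speed limits (degrees/s): [159.86, 159.86, 180, 180, 180, 180].

## Interface

Orientations are given as a 3x3 rotation matrix whose columns are the frame's x, y, z axes.
In Python, from rig import bot, imaging gives the robot as it stands.
- The arm moves only by the tool drive_tool, never from a script. Its argument "deltas" is text: rows parted by semicolons, each of 5 numbers parted by spaces: the finger opening in mm, from 0 to 87, then the shift along the world's x, y, z in mm, then the turn about the world's z in rad. In form: jaw dx dy dz twist; .... A call has 1 to 12 rows; each row is the pose to reach, as a shift and turn from the pose commanded when the call began; what a row does not reach only later rows make up. A row lasts 1/10 s, in which the tool goes at most 50 mm and 8.59 degrees, less where a joint would pass 70% of its speed; a pose out of reach is approached as far as the arm can. A call with a gripper value outside its range is refused whole. The fingers move at their own pace and stop on an object; the grip force is fixed at half the most. Time passes only in rows, so rows that repeat a pose let the fingers close. It gives the time, the measured TCP pose, the force, the opening and the grip force at its end, in the units of the state.
- bot.read_state(): the state, without advancing time (a new reading comes with each control period).
- imaging.capture(name): name is "side" or "top"; returns the picture (480x640x3 uint8, red, green, blue); there is no depth.
- imaging.camera_model(name): a dict with "fx", "fy", "cx", "cy" (pixels), "dist" ([k1, k2, p1, p2, k3] as OpenCV has them; the pictures are not rectified), "T" (4x4, takes a point from camera to world coordinates). Camera axes: x right, y down, z forward; pixel columns grow to the right and rows downward; lengths in m; the calibration is good to about 2 mm. A picture is of the moment at which its call begins. camera_model takes no time and is no camera call.
- bot.hand_in(): hands the job in; it is judged then, once.
The state is a dict: "time_s": time; "joint_positions": joint angles; "qvel": joint speeds; "tau": joint torques, N m; "position": TCP position; "tcp_rot": TCP orientation; "force": force on the tool from outside, world axes, zero at the start; "moment": the same for the moment, N m; "opening": opening from 0.0 (shut) to 1.0 (fully open); "grasp_force": force on a finger pad.
Only numpy, scipy, OpenCV 4.12 (cv2) and the standard library are available. Lean on these libraries where they do the work, as an engineer would, in place of code of your own. Each camera call takes 0.05 s, during which the arm holds its last target. There are 200 camera calls.

## Working session

There is one attempt and no reset: what is moved stays moved. The work goes in short steps, Python scripts to look and compute and a tool call to move; the robot and the scene stay as the last step left them, time stands still between calls to the robot, and variables do not carry over. Pictures are saved under pics/ and viewed, at most 14 in all, crops included, and the job is handed in when it is done.

Besides the shell and the picture viewer there is one more tool, called after "Request:" by a JSON object that holds its "api" and its "payload". drive_tool: Moves the arm, as the interface text tells. Its arguments: {"type":"object","properties":{"deltas":{"type":"string"}},"required":["deltas"]}

```bash
mkdir -p pics; python3 - <<'E'
from rig import bot, imaging
import cv2
for n in("top","side"):
    cv2.imwrite(f"pics/{n}0.png",imaging.capture(n)[:,:,::-1]); m=imaging.camera_model(n); print(n,m)
s=bot.read_state(); print(s["time_s"],s["position"],s["tcp_rot"],s["opening"])
E
```

```text
top {'fx': 458.2924452017298, 'fy': 458.2924452017298, 'cx': 307.85917140877456, 'cy': 241.1136166952764, 'dist': array([0.01560533, 0.        , 0.        , 0.        , 0.        ]), 'T': array([[ 0.02552464, -0.99543179,  0.09200025,  0.3729428 ],
       [-0.99907403, -0.02221257,  0.03684672, -0.05497917],
       [-0.03463483, -0.09285556, -0.99507702,  1.016262  ],
       [ 0.        ,  0.        ,  0.        ,  1.        ]])}
side {'fx': 588.015806713017, 'fy': 588.015806713017, 'cx': 330.7164912195548, 'cy': 232.93689533872296, 'dist': array([-0.17242882,  0.        ,  0.        ,  0.        ,  0.        ]), 'T': array([[ 0.85116491, -0.27650451,  0.44616539, -0.15155762],
       [-0.52487267, -0.43994275,  0.72866937, -1.04175761],
       [-0.00519314, -0.85439782, -0.51959349,  0.82464732],
       [ 0.        ,  0.        ,  0.        ,  1.        ]])}
0.1 [0.14510932 0.60722696 0.22168763] [[-9.72572385e-01  2.32599152e-01 -7.68458141e-04]
 [ 2.32600194e-01  9.72570747e-01 -1.81451986e-03]
 [ 3.25324129e-04 -1.94349542e-03 -9.99998058e-01]] 0.9998723124419757
```

View pics/top0.png

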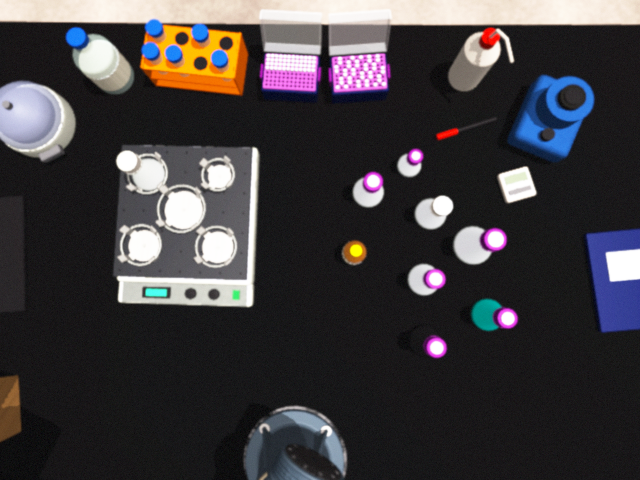

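View pics/side0.png

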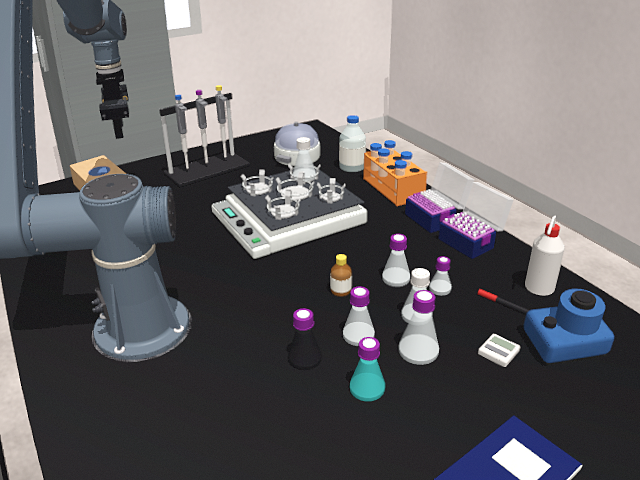

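The view from above shows these candidates:
- Purple caps: small (415,156), medium (373,182), medium (434,279) and large (493,239).
- Look-alikes with purple caps: turquoise (507,318) and black (436,347).
- White caps: bench (442,205) and shaker (128,161).
- Clamps: (181,209), (218,174), (141,244) and (217,245).

The description calls for clear bodies with purple caps, so I pick those four. I'll check them in a close crop.

```bash
cat > h.py <<'E'
from rig import bot, imaging
import cv2, numpy as np
def ray(name,uv,z):
    m=imaging.camera_model(name); K=np.array([[m["fx"],0,m["cx"]],[0,m["fy"],m["cy"]],[0,0,1]])
    p=cv2.undistortPoints(np.array([[uv]],float),K,m["dist"])[0,0]
    T=m["T"]; d=T[:3,:3]@[p[0],p[1],1]; o=T[:3,3]
    return (o+d*(z-o[2])/d[2])
def purple(img):
    h=cv2.cvtColor(img,cv2.COLOR_RGB2HSV); m=cv2.inRange(h,(135,100,60),(165,255,255))
    out=[]
    for c in cv2.findContours(m,cv2.RETR_EXTERNAL,cv2.CHAIN_APPROX_NONE)[0]:
        if cv2.contourArea(c)>60:
            M=cv2.moments(c); out.append((M["m10"]/M["m00"],M["m01"]/M["m00"],cv2.contourArea(c)))
    return out
E
python3 - <<'E'
from h import *
t=cv2.imread("pics/top0.png"); 
a=cv2.resize(t[140:310,105:265],None,fx=3.4,fy=3.4,interpolation=cv2.INTER_CUBIC)
b=cv2.resize(t[140:365,340:530],None,fx=2.57,fy=2.57,interpolation=cv2.INTER_CUBIC)
h=min(a.shape[0],b.shape[0],590);w=a.shape[1]
cv2.imwrite("pics/c1.png",a); cv2.imwrite("pics/c2.png",b)
for p in purple(t[:,:,::-1].copy()):print("top",np.round(p,1))
s=cv2.imread("pics/side0.png")
for p in purple(s[:,:,::-1].copy()):print("side",np.round(p,1))
E
```

```text
top [435.  346.4 406. ]
top [505.5 317.7 407. ]
top [434.9 278.5 333.5]
top [493.6 239.3 484.5]
top [372.8 181.2 317.5]
top [415.  155.9 200. ]
top [362.2  74.8 973. ]
top [ 289.6   79.2 1132. ]
side [368.8 348.3 405. ]
side [303.  319.1 387. ]
side [423.8 301.2 413. ]
side [359.4 296.1 329. ]
side [442.9 263.2 167. ]
side [397.9 241.7 239.5]
side [444.8 215.8 611. ]
```

View pics/c1.png

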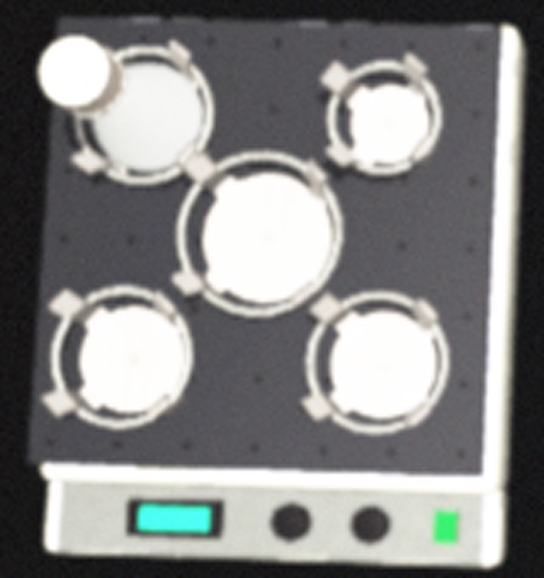

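View pics/c2.png

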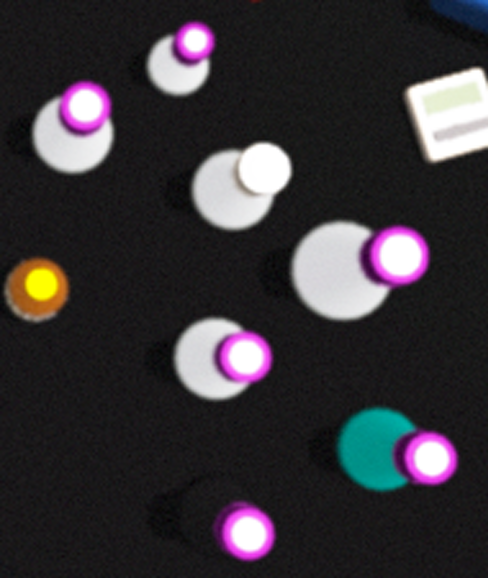

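The crops confirm it: four clear bodies with purple caps, and the black and turquoise ones excluded. The clamps are large in the middle, small upper right, mediums at the lower left and lower right.

```bash
python3 - <<'E'
from h import *
def tri(u,v):
    P=[]
    for n,uv in(("top",u),("side",v)):
        a=ray(n,uv,0.);o=imaging.camera_model(n)["T"][:3,3];d=(o-a)/np.linalg.norm(o-a);P.append((a,d))
    (a,d),(b,e)=P; s=np.linalg.lstsq(np.c_[d,-e],b-a,rcond=None)[0]
    return a+s[0]*d, b+s[1]*e
caps={"large":((493.6,239.3),(423.8,301.2),.142-.013),"mA":((372.8,181.2),(397.9,241.7),.104),"mB":((434.9,278.5),(359.4,296.1),.104),"small":((415,155.9),(442.9,263.2),.073)}
for k,(u,v,z) in caps.items():
    p,q=tri(u,v); print(k,"plane",ray("top",u,z).round(4)[:2],ray("side",v,z).round(4)[:2],"tri",((p+q)/2).round(4),"gap",np.linalg.norm(p-q).round(4))
t=cv2.imread("pics/top0.png"); g=t.min(2)
m=cv2.morphologyEx(cv2.resize(g,None,fx=4,fy=4,interpolation=cv2.INTER_CUBIC),cv2.MORPH_OPEN,cv2.getStructuringElement(cv2.MORPH_ELLIPSE,(45,45)))
m=(m>200).astype(np.uint8)*255
for c in cv2.findContours(m,cv2.RETR_EXTERNAL,cv2.CHAIN_APPROX_NONE)[0]:
    (x,y),(w,h),_=cv2.fitEllipse(c) if len(c)>5 else ((0,0),(0,0),0)
    x=(x-1.5)/4;y=(y-1.5)/4
    if 110<x<265 and 145<y<310 and w>40: print("disc",round(x,1),round(y,1),round(w/4,1),round(h/4,1),ray("top",(x,y),.079).round(4)[:2])
E
```

```text
large plane [ 0.4664 -0.3777] [ 0.4647 -0.376 ] tri [ 0.4654 -0.3769  0.1296] gap 0.0022
mA plane [ 0.5813 -0.1489] [ 0.578  -0.1466] tri [ 0.5794 -0.1478  0.1047] gap 0.004
mB plane [ 0.3891 -0.2727] [ 0.3879 -0.2695] tri [ 0.388  -0.2716  0.1055] gap 0.0026
small plane [ 0.6435 -0.2389] [ 0.6406 -0.2366] tri [ 0.6417 -0.2378  0.0739] gap 0.0034
disc 177.4 292.9 11.8 18.7 [0.3469 0.2447]
disc 245.6 291.5 13.7 27.8 [0.3535 0.1044]
disc 225.1 290.3 16.1 27.5 [0.3548 0.1465]
disc 217.2 247.0 31.3 31.5 [0.4433 0.1667]
disc 144.0 245.2 30.5 32.9 [0.4435 0.3196]
disc 183.6 209.9 37.7 39.2 [0.5191 0.2406]
disc 219.1 176.1 23.1 23.5 [0.5921 0.1691]
disc 149.4 174.5 28.3 31.5 [0.5929 0.317 ]
disc 126.6 160.5 19.7 20.5 [0.622  0.3673]
```

Request:
{"api": "drive_tool", "payload": {"deltas": "87 0 0 50 0; 87 0 0 80 0; 87 434 -755 80 0; 87 434 -755 80 0; 87 434 -755 80 0; 87 434 -755 80 0; 87 434 -755 80 0; 87 434 -755 80 0; 87 434 -755 80 0; 87 434 -755 80 0; 87 434 -755 80 0; 87 434 -755 80 0"}}

```text
time_s: 1.3
position: [0.3949, 0.1725, 0.3025]
tcp_rot: [[-0.973, 0.233, -0.0], [0.233, 0.973, 0.0], [0.0, 0.0, -1.0]]
force: [0.9, 0.5, 0.2]
opening: 1.003
grasp_force: 0.0
```

Request:
{"api": "drive_tool", "payload": {"deltas": "87 184 -320 0 0; 87 184 -320 0 0; 87 184 -320 0 0; 87 184 -320 0 0; 87 184 -320 0 0; 87 184 -320 0 0; 87 184 -320 0 0; 87 184 -320 0 0; 87 184 -320 -50 0; 87 184 -320 -100 0; 87 184 -320 -130 0; 87 184 -320 -130 0"}}

```text
time_s: 2.5
position: [0.5746, -0.1441, 0.1673]
tcp_rot: [[-0.972, 0.233, -0.011], [0.233, 0.972, 0.005], [0.012, 0.002, -1.0]]
force: [-1.1, 1.4, 0.7]
opening: 1.004
grasp_force: 0.0
```

Request:
{"api": "drive_tool", "payload": {"deltas": "87 0 0 0 0; 87 0 0 0 0"}}

```text
time_s: 2.7
position: [0.5802, -0.1463, 0.1747]
tcp_rot: [[-0.973, 0.232, 0.004], [0.232, 0.973, -0.002], [-0.004, -0.001, -1.0]]
force: [0.8, -0.1, 0.0]
opening: 1.0
grasp_force: 0.0
```

Request:
{"api": "drive_tool", "payload": {"deltas": "87 0 -1 -20 0; 87 0 -1 -50 0; 87 0 -1 -75 0; 87 0 -1 -85 0; 87 0 -1 -85 0; 87 0 -1 -85 0"}}

```text
time_s: 3.3
position: [0.5799, -0.1472, 0.0893]
tcp_rot: [[-0.973, 0.232, 0.003], [0.232, 0.973, -0.001], [-0.003, -0.001, -1.0]]
force: [-0.3, 0.1, -1.2]
opening: 1.003
grasp_force: 0.0
```

```bash
python3 - <<'E'
from h import *
i=imaging.capture("side"); cv2.imwrite("pics/s1.png",cv2.resize(i[150:390,250:510,::-1],None,fx=2.4,fy=2.4)); s=bot.read_state(); print(s["position"],[p for p in purple(i)])
E
```

```text
[ 0.58000257 -0.14721745  0.089439  ] [(368.82757201646086, 348.3423868312757, 405.0), (303.0137634408602, 319.08989247311825, 387.5), (423.7985436893204, 301.206715210356, 412.0), (359.3516260162601, 296.17581300813004, 328.0), (442.91265060240966, 263.214859437751, 166.0), (395.37083333333334, 244.15, 120.0), (449.92131036811884, 218.68017561634582, 493.5)]
```

View pics/s1.png

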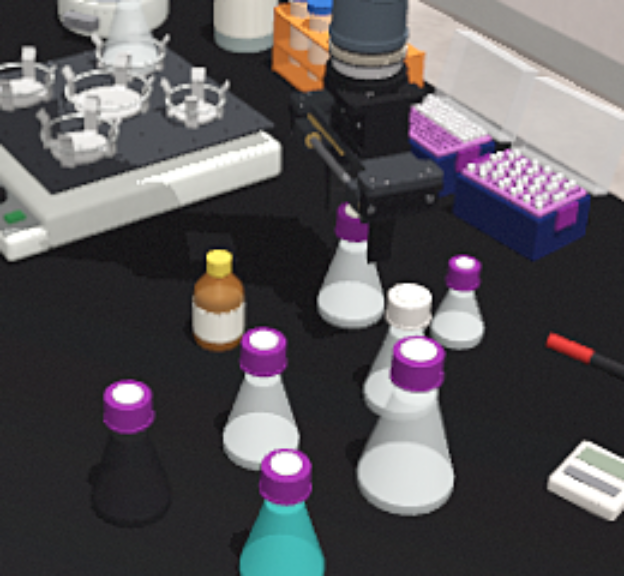

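The fingers straddle medium A's cap (crop pixel 350,222) and the neighbours are clear. I'll close and lift.

Request:
{"api": "drive_tool", "payload": {"deltas": "20 0 0 0 0; 20 0 0 0 0; 20 0 0 0 0; 20 0 0 0 0; 20 0 0 0 0; 20 0 0 0 0; 20 0 0 10 0; 20 0 0 30 0; 20 0 0 60 0; 20 0 0 100 0; 20 0 0 140 0; 20 0 0 170 0"}}

```text
time_s: 4.55
position: [0.579, -0.1468, 0.2608]
tcp_rot: [[-0.973, 0.233, 0.003], [0.233, 0.973, -0.001], [-0.003, -0.001, -1.0]]
force: [-0.7, -0.5, -1.9]
opening: 0.428
grasp_force: 30.0
```

Request:
{"api": "drive_tool", "payload": {"deltas": "20 -5 19 10 0; 20 -16 56 20 0; 20 -30 103 20 0; 20 -44 150 20 0; 20 -57 196 20 0; 20 -71 243 20 0; 20 -85 290 20 0; 20 -98 337 20 0; 20 -112 383 20 0; 20 -124 425 20 0; 20 -133 454 20 0; 20 -137 468 20 0"}}

```text
time_s: 5.75
position: [0.4382, 0.3238, 0.2765]
tcp_rot: [[-0.973, 0.229, -0.003], [0.229, 0.973, -0.0], [0.003, -0.001, -1.0]]
force: [-0.4, -0.3, -0.5]
opening: 0.425
grasp_force: 30.0
```

Request:
{"api": "drive_tool", "payload": {"deltas": "20 0 0 -20 0; 20 0 0 -50 0; 20 0 0 -70 0; 20 0 0 -70 0; 20 0 0 -70 0; 20 0 0 -70 0"}}

```text
time_s: 6.35
position: [0.4421, 0.3213, 0.2086]
tcp_rot: [[-0.972, 0.233, 0.001], [0.233, 0.972, 0.0], [-0.001, 0.001, -1.0]]
force: [0.0, 0.1, -0.6]
opening: 0.428
grasp_force: 30.0
```

```bash
python3 - <<'E'
from h import *
i=imaging.capture("side"); t=imaging.capture("top"); a=cv2.resize(i[120:270,200:380],(540,450),interpolation=cv2.INTER_CUBIC)
b=cv2.resize(t[140:310,105:265],(424,450)); cv2.imwrite("pics/s2.png",cv2.resize(np.hstack([a,b]),None,fx=.82,fy=.82)[:,:,::-1]); s=bot.read_state(); print(s["position"],s["tcp_rot"][:,2])
E
```

```text
[0.44222635 0.32143258 0.20876086] [ 2.03526486e-03  8.03417609e-04 -9.99997606e-01]
```

View pics/s2.png

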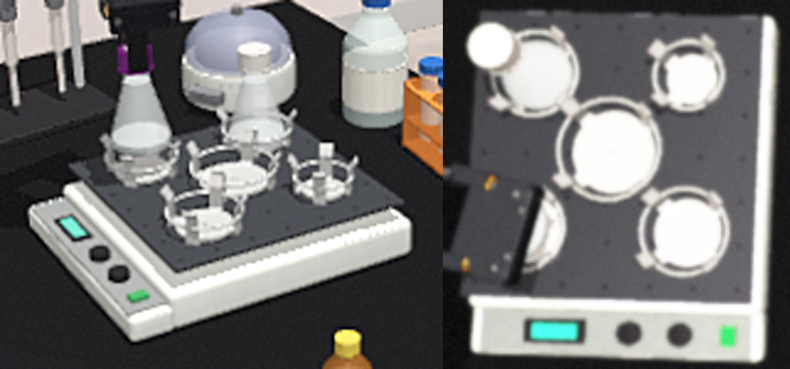

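The flask (crop pixel 140,130) hangs level and centred over the left medium clamp. I'll lower it.

Request:
{"api": "drive_tool", "payload": {"deltas": "20 0 0 -8 0; 20 0 0 -16 0; 20 0 0 -24 0; 20 0 0 -32 0; 20 0 0 -36 0; 20 0 0 -39 0; 20 0 0 -39 0; 20 0 0 -39 0"}}

```text
time_s: 7.25
position: [0.4431, 0.3207, 0.1742]
tcp_rot: [[-0.973, 0.231, 0.005], [0.231, 0.973, -0.001], [-0.006, 0.0, -1.0]]
force: [-6.0, -7.1, 34.7]
opening: 0.429
grasp_force: 30.0
```

Request:
{"api": "drive_tool", "payload": {"deltas": "20 0 0 6 0; 20 -1 -2 12 0; 20 -2 -3 12 0; 20 -2 -3 12 0; 20 -2 -3 6 0; 20 -2 -3 2 0; 20 -2 -3 2 0"}}

```text
time_s: 7.95
position: [0.4405, 0.3189, 0.1737]
tcp_rot: [[-0.973, 0.232, 0.003], [0.232, 0.973, 0.001], [-0.003, 0.002, -1.0]]
force: [-3.4, -1.1, 23.0]
opening: 0.43
grasp_force: 30.0
```

Request:
{"api": "drive_tool", "payload": {"deltas": "20 0 0 4 0; 20 0 0 4 0; 20 0 0 4 0"}}

```text
time_s: 8.25
position: [0.44, 0.3187, 0.174]
tcp_rot: [[-0.973, 0.233, 0.001], [0.233, 0.973, 0.001], [-0.001, 0.001, -1.0]]
force: [2.5, 1.8, 1.4]
opening: 0.429
grasp_force: 30.0
```

```bash
python3 - <<'E'
from h import *
i=imaging.capture("side"); a=cv2.resize(i[120:200,215:345],(780,480),interpolation=cv2.INTER_CUBIC)
cv2.imwrite("pics/s3.png",a[:,:,::-1]); s=bot.read_state(); print(s["position"],s["tcp_rot"][:,2],s["force"],s["moment"])
m=imaging.camera_model("side");K=np.array([[m["fx"],0,m["cx"]],[0,m["fy"],m["cy"]],[0,0,1]]);T=np.linalg.inv(m["T"])
for p in[(.442,.3205,.079),(.442,.3205,.119),(.442,.3205,.168+.016+.01),(.4405,.3189,.176+.016)]:
    u=cv2.projectPoints(np.array([p]),cv2.Rodrigues(T[:3,:3])[0],T[:3,3],K,m["dist"])[0].ravel();print(p,u.round(1),((u-[215,120])*6).round())
E
```

```text
[0.4400498  0.31863943 0.17399129] [ 5.25641956e-04  4.40152520e-04 -9.99999765e-01] [2.57689824 2.29262193 1.44691796] [ 0.45403959 -0.44791634 -0.01084006]
(0.442, 0.3205, 0.079) [257.4 187.9] [254. 408.]
(0.442, 0.3205, 0.119) [256.4 175.1] [249. 330.]
(0.442, 0.3205, 0.194) [254.6 150.1] [238. 181.]
(0.4405, 0.3189, 0.192) [254.4 151.1] [236. 187.]
```

View pics/s3.png

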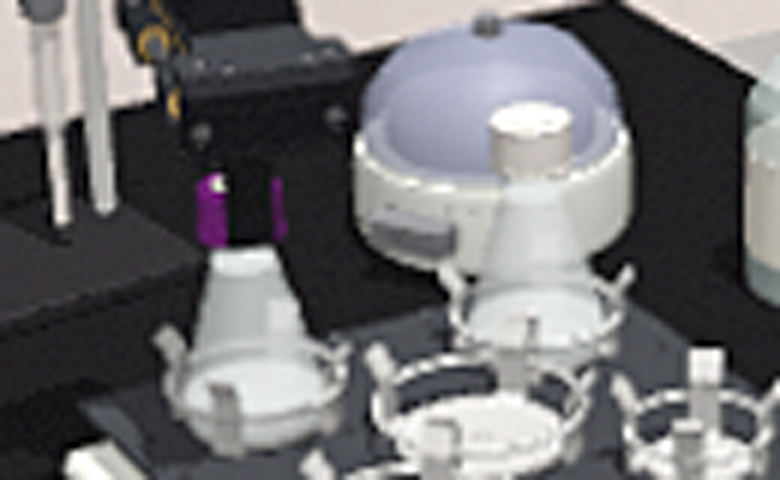

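The flask's cap sits at the same height above its ring as the seated white one, and the load is nearly zero. It looks seated, so I'll release and check.

Request:
{"api": "drive_tool", "payload": {"deltas": "50 0 0 0 0; 70 0 0 0 0; 70 0 0 0 0; 70 0 0 0 0; 70 0 0 30 0; 70 0 0 70 0; 70 0 0 110 0; 87 40 -50 120 0; 87 80 -100 120 0; 87 110 -140 120 0; 87 140 -190 120 0; 87 170 -240 120 0"}}

```text
time_s: 9.5
position: [0.5863, 0.1151, 0.2944]
tcp_rot: [[-0.973, 0.232, -0.001], [0.232, 0.973, 0.0], [0.001, -0.0, -1.0]]
force: [0.8, -0.2, -0.3]
opening: 0.995
grasp_force: 0.0
```

```bash
python3 - <<'E'
from h import *
t=imaging.capture("top");i=imaging.capture("side")
for n,im in(("top",t),("side",i)):
    for p in purple(im):
        if p[0]<270: print(n,np.round(p,1),ray(n,p[:2],.183).round(4),)
g=t.min(2); print(bot.read_state()["position"])
cv2.imwrite("pics/t3.png",cv2.resize(t[140:310,105:265,::-1],None,fx=3.4,fy=3.4,interpolation=cv2.INTER_CUBIC))
E
```

```text
side [254.6 155.4 114. ] [0.4369 0.3112 0.183 ]
[0.5891147  0.11085166 0.29402231]
```

```bash
python3 - <<'E'
from h import *
t=imaging.capture("top");i=imaging.capture("side")
a=cv2.resize(i[130:210,215:335],(600,400),interpolation=cv2.INTER_CUBIC);b=cv2.resize(t[215:275,105:165],(400,400),interpolation=cv2.INTER_CUBIC)
cv2.imwrite("pics/t4.png",cv2.resize(np.hstack([a,b]),(790,316))[:,:,::-1])
E
```

```text
(no output)
```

View pics/t4.png

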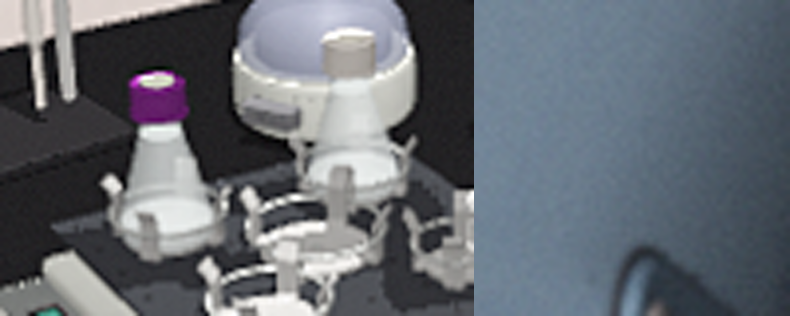

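Medium A stands seated and upright in its clamp. Next is the small flask.

Request:
{"api": "drive_tool", "payload": {"deltas": "87 5 -40 0 0; 87 13 -90 0 0; 87 20 -140 0 0; 87 28 -190 0 0; 87 36 -240 0 0; 87 43 -290 -20 0; 87 50 -330 -50 0; 87 53 -349 -90 0; 87 53 -349 -130 0; 87 53 -349 -150 0; 87 53 -349 -150 0; 87 53 -349 -150 0"}}

```text
time_s: 10.9
position: [0.639, -0.2307, 0.1448]
tcp_rot: [[-0.973, 0.231, -0.0], [0.231, 0.973, 0.0], [0.0, 0.0, -1.0]]
force: [0.7, -0.0, 0.9]
opening: 0.997
grasp_force: 0.0
```

Request:
{"api": "drive_tool", "payload": {"deltas": "87 2 -7 -15 0; 87 2 -7 -40 0; 87 2 -7 -65 0; 87 2 -7 -80 0; 87 2 -7 -88 0; 87 2 -7 -88 0; 87 2 -7 -88 0"}}

```text
time_s: 11.6
position: [0.6416, -0.2397, 0.0574]
tcp_rot: [[-0.973, 0.233, 0.002], [0.233, 0.973, -0.001], [-0.002, -0.001, -1.0]]
force: [0.6, -0.7, -0.3]
opening: 0.999
grasp_force: 0.0
```

Request:
{"api": "drive_tool", "payload": {"deltas": "15 0 0 0 0; 15 0 0 0 0; 15 0 0 0 0; 15 0 0 0 0; 15 0 0 0 0; 15 0 0 0 0; 15 0 0 0 0"}}

```text
time_s: 12.3
position: [0.6407, -0.2393, 0.0564]
tcp_rot: [[-0.973, 0.233, -0.0], [0.233, 0.973, 0.0], [0.0, 0.0, -1.0]]
force: [-0.4, -0.1, 1.0]
opening: 0.449
grasp_force: 0.0
```

Request:
{"api": "drive_tool", "payload": {"deltas": "15 0 0 0 0; 15 0 0 0 0; 15 0 0 0 0; 15 0 0 0 0; 15 0 0 5 0; 15 0 0 15 0; 15 0 0 40 0; 15 0 0 75 0; 15 0 0 110 0; 15 0 0 140 0; 15 0 0 160 0; 15 0 0 165 0"}}

```text
time_s: 13.5
position: [0.6424, -0.2402, 0.226]
tcp_rot: [[-0.973, 0.233, 0.007], [0.233, 0.973, -0.004], [-0.007, -0.002, -1.0]]
force: [0.1, 0.3, -0.6]
opening: 0.34
grasp_force: 29.9
```

Request:
{"api": "drive_tool", "payload": {"deltas": "15 -2 15 0 0; 15 -6 45 0 0; 15 -11 90 0 0; 15 -17 135 0 0; 15 -22 180 0 0; 15 -28 225 0 0; 15 -33 270 0 0; 15 -39 315 0 0; 15 -44 355 0 0; 15 -48 390 0 0; 15 -50 409 0 0; 15 -50 409 0 0"}}

```text
time_s: 14.7
position: [0.5879, 0.1732, 0.2196]
tcp_rot: [[-0.974, 0.228, -0.005], [0.228, 0.974, 0.001], [0.005, -0.0, -1.0]]
force: [0.3, -0.8, -1.1]
opening: 0.333
grasp_force: 30.0
```

Request:
{"api": "drive_tool", "payload": {"deltas": "15 0 0 -15 0; 15 0 0 -30 0; 15 0 0 -38 0; 15 0 0 -38 0; 15 0 0 -38 0"}}

```text
time_s: 15.2
position: [0.5907, 0.1692, 0.1833]
tcp_rot: [[-0.972, 0.233, -0.001], [0.233, 0.972, -0.0], [0.001, -0.0, -1.0]]
force: [0.1, 0.5, 0.3]
opening: 0.336
grasp_force: 29.9
```

Request:
{"api": "drive_tool", "payload": {"deltas": "15 0 1 -8 0; 15 0 1 -16 0; 15 0 1 -24 0; 15 0 1 -32 0; 15 0 1 -36 0; 15 0 1 -39 0; 15 0 1 -41 0; 15 0 1 -41 0"}}

```text
time_s: 16.0
position: [0.5906, 0.1707, 0.1423]
tcp_rot: [[-0.973, 0.233, -0.0], [0.233, 0.973, -0.0], [0.0, -0.0, -1.0]]
force: [1.1, -0.4, -1.0]
opening: 0.331
grasp_force: 29.9
```

Request:
{"api": "drive_tool", "payload": {"deltas": "15 0 0 -2 0; 15 0 0 -3 0; 15 0 0 -4 0; 15 0 0 -5 0; 15 0 0 -5 0; 15 0 0 -5 0"}}

```text
time_s: 16.6
position: [0.5907, 0.1707, 0.1375]
tcp_rot: [[-0.973, 0.233, -0.0], [0.233, 0.973, -0.0], [0.0, -0.0, -1.0]]
force: [0.7, 0.2, -0.2]
opening: 0.338
grasp_force: 29.9
```

Request:
{"api": "drive_tool", "payload": {"deltas": "15 0 0 -1 0; 15 0 0 -2 0; 15 0 0 -2 0; 15 0 0 -2 0"}}

```text
time_s: 17.0
position: [0.5908, 0.1707, 0.1354]
tcp_rot: [[-0.973, 0.233, -0.0], [0.233, 0.973, -0.0], [0.0, -0.0, -1.0]]
force: [-0.7, 0.6, 0.2]
opening: 0.332
grasp_force: 29.9
```

Request:
{"api": "drive_tool", "payload": {"deltas": "15 0 0 -1 0; 15 0 0 -2 0; 15 0 0 -2 0; 15 0 0 -2 0"}}

```text
time_s: 17.4
position: [0.5915, 0.1709, 0.1352]
tcp_rot: [[-0.973, 0.232, 0.002], [0.232, 0.973, 0.0], [-0.002, 0.001, -1.0]]
force: [-0.4, -1.0, 8.1]
opening: 0.333
grasp_force: 29.8
```

Request:
{"api": "drive_tool", "payload": {"deltas": "40 0 0 1 0; 60 0 0 1 0; 60 0 0 1 0; 60 0 0 1 0; 60 0 0 1 0; 60 0 0 40 0; 60 0 0 80 0; 60 0 0 120 0; 87 0 0 160 0; 87 -10 -40 160 0; 87 -30 -90 160 0; 87 -50 -140 160 0"}}

```text
time_s: 18.6
position: [0.5431, 0.0369, 0.2938]
tcp_rot: [[-0.973, 0.231, 0.001], [0.231, 0.973, -0.0], [-0.001, -0.0, -1.0]]
force: [0.5, -0.7, 0.1]
opening: 0.95
grasp_force: 0.0
```

Request:
{"api": "drive_tool", "payload": {"deltas": "87 -15 -30 0 0; 87 -37 -72 0 0; 87 -58 -115 0 0; 87 -80 -158 0 0; 87 -100 -200 0 0; 87 -120 -240 0 0; 87 -140 -280 -20 0; 87 -153 -303 -50 0; 87 -153 -303 -90 0; 87 -153 -303 -125 0; 87 -153 -303 -125 0; 87 -153 -303 -125 0"}}

```text
time_s: 19.8
position: [0.3906, -0.2651, 0.1686]
tcp_rot: [[-0.973, 0.233, -0.001], [0.233, 0.973, 0.001], [0.001, 0.001, -1.0]]
force: [0.4, -0.6, 0.2]
opening: 1.001
grasp_force: 0.0
```

```bash
python3 - <<'E'
from h import *
t=imaging.capture("top");print(bot.read_state()["position"])
for p in purple(t):print(np.round(p,1),ray("top",p[:2],.183)[:2].round(4),ray("top",p[:2],.152)[:2].round(4))
E
```

```text
[ 0.39142571 -0.26574728  0.16958626]
[121.6 241.7 428. ] [0.4412 0.3202] [0.4437 0.3342]
[208.8 167.4 208. ] [0.5841 0.1644] [0.592  0.1726]
[362.2  74.9 965.5] [ 0.7659 -0.1183] [ 0.7805 -0.1206]
[ 289.6   79.2 1133. ] [0.7562 0.0182] [0.7705 0.0209]
```

Both placed caps measure within about 3 mm of their clamp centres. On to medium B.

Request:
{"api": "drive_tool", "payload": {"deltas": "87 -3 -6 -15 0; 87 -3 -6 -40 0; 87 -3 -6 -65 0; 87 -3 -6 -80 0; 87 -3 -6 -81 0; 87 -3 -6 -81 0; 87 -3 -6 -81 0"}}

```text
time_s: 20.55
position: [0.3888, -0.2721, 0.0891]
tcp_rot: [[-0.973, 0.232, 0.003], [0.232, 0.973, -0.003], [-0.003, -0.002, -1.0]]
force: [-0.5, 0.0, -0.4]
opening: 1.0
grasp_force: 0.0
```

Request:
{"api": "drive_tool", "payload": {"deltas": "20 0 0 0 0; 20 0 0 0 0; 20 0 0 0 0; 20 0 0 0 0; 20 0 0 0 0; 20 0 0 0 0; 20 0 0 0 0; 20 0 0 0 0; 20 0 0 0 0; 20 0 0 0 0"}}

```text
time_s: 21.55
position: [0.3876, -0.271, 0.0874]
tcp_rot: [[-0.973, 0.233, -0.0], [0.233, 0.973, 0.0], [0.0, 0.0, -1.0]]
force: [0.3, -0.3, 0.2]
opening: 0.429
grasp_force: 30.0
```

Request:
{"api": "drive_tool", "payload": {"deltas": "20 0 0 5 0; 20 0 0 15 0; 20 0 0 35 0; 20 0 0 65 0; 20 0 0 100 0; 20 0 0 130 0; 20 0 0 155 0; 20 0 0 165 0; 20 2 15 165 0; 20 5 45 165 0; 20 10 85 165 0; 20 16 130 165 0"}}

```text
time_s: 22.75
position: [0.4024, -0.1388, 0.2509]
tcp_rot: [[-0.972, 0.235, -0.003], [0.235, 0.972, 0.002], [0.003, 0.002, -1.0]]
force: [0.6, 0.1, -0.7]
opening: 0.425
grasp_force: 30.0
```

Request:
{"api": "drive_tool", "payload": {"deltas": "20 5 45 0 0; 20 11 90 0 0; 20 16 135 0 0; 20 22 180 0 0; 20 27 225 0 0; 20 32 265 0 0; 20 36 295 0 0; 20 38 309 0 0; 20 38 309 -15 0; 20 38 309 -35 0; 20 38 309 -40 0; 20 38 309 -40 0"}}

```text
time_s: 23.95
position: [0.4395, 0.1681, 0.2108]
tcp_rot: [[-0.973, 0.232, -0.005], [0.232, 0.973, -0.0], [0.005, -0.002, -1.0]]
force: [0.1, -0.0, -0.3]
opening: 0.43
grasp_force: 30.0
```

Request:
{"api": "drive_tool", "payload": {"deltas": "20 0 0 0 0; 20 0 0 0 0"}}

```text
time_s: 24.15
position: [0.442, 0.1679, 0.213]
tcp_rot: [[-0.972, 0.233, 0.001], [0.233, 0.972, 0.0], [-0.001, 0.0, -1.0]]
force: [0.4, 0.3, -0.6]
opening: 0.428
grasp_force: 30.0
```

Expected seating TCP height is about 0.166–0.167.

Request:
{"api": "drive_tool", "payload": {"deltas": "20 0 0 -8 0; 20 0 0 -16 0; 20 0 0 -24 0; 20 0 0 -30 0; 20 0 0 -34 0; 20 0 0 -36 0; 20 0 0 -38 0; 20 0 0 -38 0"}}

```text
time_s: 24.95
position: [0.4416, 0.1679, 0.1744]
tcp_rot: [[-0.973, 0.233, -0.0], [0.233, 0.973, -0.0], [0.0, -0.0, -1.0]]
force: [0.4, -0.3, 0.1]
opening: 0.427
grasp_force: 30.0
```

Request:
{"api": "drive_tool", "payload": {"deltas": "20 0 0 -1 0; 20 0 0 -3 0; 20 0 0 -4 0; 20 0 0 -4 0"}}

```text
time_s: 25.35
position: [0.4415, 0.1679, 0.1704]
tcp_rot: [[-0.973, 0.233, -0.0], [0.233, 0.973, -0.0], [0.0, -0.0, -1.0]]
force: [0.5, -0.0, -1.0]
opening: 0.43
grasp_force: 30.0
```

Request:
{"api": "drive_tool", "payload": {"deltas": "20 0 0 -1 0; 20 0 0 -2 0; 20 0 0 -3 0; 20 0 0 -3 0; 20 0 0 -3 0"}}

```text
time_s: 25.85
position: [0.4416, 0.1679, 0.1674]
tcp_rot: [[-0.973, 0.233, -0.0], [0.233, 0.973, -0.0], [0.0, -0.0, -1.0]]
force: [0.2, -0.7, -0.6]
opening: 0.427
grasp_force: 30.0
```

Request:
{"api": "drive_tool", "payload": {"deltas": "20 0 0 -1 0; 20 0 0 -1 0; 20 0 0 -1 0"}}

```text
time_s: 26.15
position: [0.4416, 0.1679, 0.1665]
tcp_rot: [[-0.973, 0.233, -0.0], [0.233, 0.973, -0.0], [0.0, -0.0, -1.0]]
force: [0.2, -0.6, -1.3]
opening: 0.426
grasp_force: 30.0
```

Request:
{"api": "drive_tool", "payload": {"deltas": "20 0 0 -1 0; 20 0 0 -1.5 0; 20 0 0 -1.5 0; 20 0 0 -1.5 0"}}

```text
time_s: 26.55
position: [0.4422, 0.1681, 0.1662]
tcp_rot: [[-0.973, 0.232, 0.002], [0.232, 0.973, 0.0], [-0.002, 0.001, -1.0]]
force: [-1.1, 0.1, 8.0]
opening: 0.425
grasp_force: 29.9
```

Request:
{"api": "drive_tool", "payload": {"deltas": "50 0 0 1 0; 70 0 0 1 0; 70 0 0 1 0; 70 0 0 1 0; 70 0 0 1 0; 70 0 0 40 0; 70 0 0 80 0; 70 0 0 120 0; 87 0 0 140 0; 87 0 -40 140 0; 87 0 -90 140 0; 87 0 -140 140 0"}}

```text
time_s: 27.75
position: [0.4414, 0.0269, 0.3053]
tcp_rot: [[-0.973, 0.23, 0.001], [0.23, 0.973, -0.0], [-0.001, -0.0, -1.0]]
force: [1.2, -0.2, 0.3]
opening: 0.988
grasp_force: 0.0
```

Request:
{"api": "drive_tool", "payload": {"deltas": "87 3 -45 0 0; 87 6 -95 0 0; 87 9 -145 0 0; 87 12 -195 0 0; 87 15 -245 0 0; 87 18 -295 0 0; 87 21 -345 0 0; 87 24 -390 0 0; 87 24 -400 -30 0; 87 24 -400 -70 0; 87 24 -400 -100 0; 87 24 -400 -100 0"}}

```text
time_s: 28.95
position: [0.4629, -0.3696, 0.2001]
tcp_rot: [[-0.972, 0.233, -0.007], [0.233, 0.972, 0.009], [0.009, 0.007, -1.0]]
force: [-0.5, 0.6, -1.0]
opening: 1.0
grasp_force: 0.0
```

Request:
{"api": "drive_tool", "payload": {"deltas": "87 0 0 0 0; 87 0 0 0 0"}}

```text
time_s: 29.15
position: [0.4667, -0.3731, 0.2069]
tcp_rot: [[-0.973, 0.232, 0.003], [0.232, 0.973, -0.003], [-0.003, -0.002, -1.0]]
force: [-0.0, -1.1, 0.0]
opening: 1.002
grasp_force: 0.0
```

```bash
python3 - <<'E'
from h import *
t=imaging.capture("top");i=imaging.capture("side");print(bot.read_state()["position"])
for p in purple(t):print(np.round(p,1),ray("top",p[:2],.183)[:2].round(4),ray("top",p[:2],.152)[:2].round(4))
a=cv2.resize(i[120:270,200:370],(510,450),interpolation=cv2.INTER_CUBIC)
b=cv2.resize(i[200:400,290:470],(280,311));b=cv2.copyMakeBorder(b,0,139,0,0,0)
cv2.imwrite("pics/s5.png",np.hstack([a,b])[:,:,::-1])
E
```

```text
[ 0.46667251 -0.37296559  0.20721246]
[202.4 242.6 367.5] [0.443  0.1699] [0.4456 0.1783]
[121.6 241.7 424. ] [0.4412 0.3202] [0.4438 0.3341]
[208.8 167.3 207. ] [0.5842 0.1645] [0.592  0.1727]
[362.5  74.9 955.5] [ 0.7658 -0.1188] [ 0.7804 -0.1212]
[ 289.5   79.2 1126.5] [0.7562 0.0183] [0.7704 0.021 ]
```

View pics/s5.png

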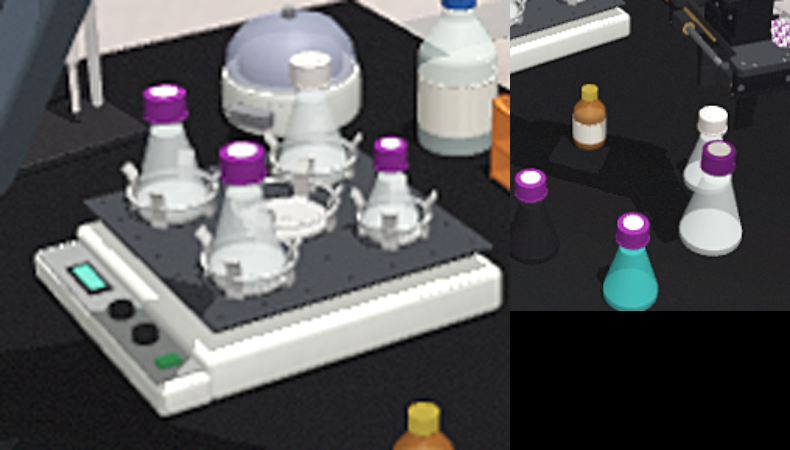

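Three flasks are seated: caps at crop pixels (165,104), (242,162) and (390,153). The white ones are undisturbed. Next is the large flask.

Request:
{"api": "drive_tool", "payload": {"deltas": "87 -1 -4 -15 0; 87 -1 -4 -40 0; 87 -1 -4 -65 0; 87 -1 -4 -85 0; 87 -1 -4 -93 0; 87 -1 -4 -93 0; 87 -1 -4 -93 0; 87 -1 -4 -93 0"}}

```text
time_s: 30.05
position: [0.4654, -0.377, 0.1135]
tcp_rot: [[-0.973, 0.233, 0.002], [0.233, 0.973, -0.002], [-0.002, -0.002, -1.0]]
force: [0.2, -0.7, 0.1]
opening: 0.995
grasp_force: 0.0
```

Request:
{"api": "drive_tool", "payload": {"deltas": "24 0 0 0 0; 24 0 0 0 0; 24 0 0 0 0; 24 0 0 0 0; 24 0 0 0 0; 24 0 0 0 0; 24 0 0 0 0; 24 0 0 0 0; 24 0 0 0 0; 24 0 0 0 0"}}

```text
time_s: 31.05
position: [0.4646, -0.3759, 0.1119]
tcp_rot: [[-0.973, 0.233, -0.0], [0.233, 0.973, 0.0], [0.0, 0.0, -1.0]]
force: [-0.4, 0.4, 0.4]
opening: 0.476
grasp_force: 30.0
```

Request:
{"api": "drive_tool", "payload": {"deltas": "24 0 0 5 0; 24 0 0 15 0; 24 0 0 35 0; 24 0 0 65 0; 24 0 0 100 0; 24 0 0 140 0; 24 0 0 180 0; 24 0 0 215 0; 24 0 0 235 0; 24 0 0 240 0; 24 2 20 240 0; 24 4 50 240 0"}}

```text
time_s: 32.25
position: [0.4678, -0.3254, 0.3503]
tcp_rot: [[-0.972, 0.235, -0.002], [0.235, 0.972, 0.002], [0.002, 0.002, -1.0]]
force: [-0.6, 0.5, -2.7]
opening: 0.475
grasp_force: 30.0
```

Request:
{"api": "drive_tool", "payload": {"deltas": "24 4 40 0 0; 24 8 85 0 0; 24 12 130 0 0; 24 16 175 0 0; 24 20 220 0 0; 24 23 265 0 0; 24 27 310 0 0; 24 31 355 0 0; 24 35 400 0 0; 24 39 440 0 0; 24 43 480 0 0; 24 46 515 0 0"}}

```text
time_s: 33.45
position: [0.5122, 0.1916, 0.3499]
tcp_rot: [[-0.973, 0.231, -0.005], [0.231, 0.973, -0.0], [0.005, -0.001, -1.0]]
force: [0.5, -0.5, -1.4]
opening: 0.476
grasp_force: 30.0
```

Request:
{"api": "drive_tool", "payload": {"deltas": "24 2 25 0 0; 24 3 45 0 0; 24 3 53 0 0; 24 3 53 0 0; 24 3 53 0 0; 24 3 53 0 0"}}

```text
time_s: 34.05
position: [0.5173, 0.2408, 0.3517]
tcp_rot: [[-0.972, 0.234, -0.001], [0.234, 0.972, -0.001], [0.001, -0.001, -1.0]]
force: [1.0, 0.4, -1.3]
opening: 0.474
grasp_force: 30.0
```

Request:
{"api": "drive_tool", "payload": {"deltas": "24 1 1 -15 0; 24 1 1 -40 0; 24 1 1 -70 0; 24 1 1 -95 0; 24 1 1 -112 0; 24 1 1 -118 0; 24 1 1 -118 0; 24 1 1 -118 0"}}

```text
time_s: 34.85
position: [0.5195, 0.2426, 0.235]
tcp_rot: [[-0.972, 0.233, 0.002], [0.233, 0.972, 0.0], [-0.002, 0.001, -1.0]]
force: [0.0, 0.5, -1.7]
opening: 0.476
grasp_force: 30.0
```

Request:
{"api": "drive_tool", "payload": {"deltas": "24 0 0 -7 0; 24 0 0 -14 0; 24 0 0 -21 0; 24 0 0 -27 0; 24 0 0 -31 0; 24 0 0 -34 0; 24 0 0 -34 0; 24 0 0 -34 0"}}

```text
time_s: 35.65
position: [0.5188, 0.2429, 0.2001]
tcp_rot: [[-0.973, 0.233, 0.0], [0.233, 0.973, 0.0], [-0.0, 0.0, -1.0]]
force: [-0.5, -0.1, -1.6]
opening: 0.477
grasp_force: 30.0
```

Request:
{"api": "drive_tool", "payload": {"deltas": "24 0 0 -2 0; 24 0 0 -4 0; 24 0 0 -6 0; 24 0 0 -7 0; 24 0 0 -7 0; 24 0 0 -7 0"}}

```text
time_s: 36.25
position: [0.5186, 0.2429, 0.193]
tcp_rot: [[-0.973, 0.233, -0.0], [0.233, 0.973, -0.0], [0.0, -0.0, -1.0]]
force: [-0.1, -0.1, -1.3]
opening: 0.473
grasp_force: 30.0
```

Request:
{"api": "drive_tool", "payload": {"deltas": "24 0 0 -1 0; 24 0 0 -2 0; 24 0 0 -2 0; 24 0 0 -2 0"}}

```text
time_s: 36.65
position: [0.5186, 0.2429, 0.191]
tcp_rot: [[-0.973, 0.233, -0.0], [0.233, 0.973, -0.0], [0.0, -0.0, -1.0]]
force: [0.1, -0.0, -2.6]
opening: 0.472
grasp_force: 30.0
```

Request:
{"api": "drive_tool", "payload": {"deltas": "24 0 0 -1 0; 24 0 0 -1.5 0; 24 0 0 -1.5 0; 24 0 0 -1.5 0"}}

```text
time_s: 37.05
position: [0.519, 0.243, 0.1908]
tcp_rot: [[-0.973, 0.232, 0.002], [0.233, 0.973, 0.0], [-0.001, 0.001, -1.0]]
force: [-1.2, -0.4, 5.6]
opening: 0.475
grasp_force: 30.0
```

Contact came at the expected height, so I'll release and back off.

Request:
{"api": "drive_tool", "payload": {"deltas": "50 0 0 1 0; 72 0 0 1 0; 72 0 0 1 0; 72 0 0 1 0; 72 0 0 1 0; 72 0 0 40 0; 72 0 0 80 0; 72 0 0 120 0; 87 0 -40 130 0; 87 0 -90 130 0; 87 0 -140 130 0; 87 0 -190 130 0"}}

```text
time_s: 38.25
position: [0.5183, 0.0514, 0.3197]
tcp_rot: [[-0.973, 0.232, 0.001], [0.232, 0.973, -0.0], [-0.001, 0.0, -1.0]]
force: [0.7, -0.1, 0.1]
opening: 0.987
grasp_force: 0.0
```

Request:
{"api": "drive_tool", "payload": {"deltas": "87 0 -50 0 0; 87 0 -100 0 0; 87 0 -150 0 0; 87 0 -200 0 0; 87 0 -250 0 0; 87 0 -250 0 0; 87 0 -250 0 0"}}

```text
time_s: 38.95
position: [0.5182, -0.1982, 0.319]
tcp_rot: [[-0.972, 0.236, -0.001], [0.236, 0.972, 0.001], [0.001, 0.001, -1.0]]
force: [-0.7, -0.5, -0.4]
opening: 0.998
grasp_force: 0.0
```

```bash
python3 - <<'E'
from h import *
t=imaging.capture("top");i=imaging.capture("side");print(bot.read_state()["position"])
for n,im in(("top",t),("side",i)):
  for p in purple(im):
    if p[0]<300 or n=="side" and p[1]<200:print(n,np.round(p,1),*[ray(n,p[:2],z)[:2].round(4) for z in(.208,.183,.152)])
a=cv2.resize(i[110:260,200:370],(510,450),interpolation=cv2.INTER_CUBIC)
b=cv2.resize(t[140:310,105:265],(280,298));b=cv2.copyMakeBorder(b,0,152,0,0,0)
cv2.imwrite("pics/s6.png",np.hstack([a,b])[:,:,::-1])
E
```

```text
[ 0.51830978 -0.19610113  0.31923686]
top [202.4 242.5 366.5] [0.441  0.1631] [0.4431 0.1698] [0.4457 0.1782]
top [121.6 241.7 425. ] [0.4392 0.3089] [0.4412 0.3202] [0.4437 0.3341]
top [160.  198.2 490.5] [0.5195 0.2439] [0.5241 0.2532] [0.5297 0.2646]
top [208.8 167.4 207. ] [0.5777 0.1579] [0.5841 0.1645] [0.5919 0.1726]
top [ 289.6   79.2 1127.5] [0.7446 0.0159] [0.7561 0.0181] [0.7704 0.0208]
side [280.  175.8 119.5] [0.4137 0.1142] [0.4366 0.161 ] [0.465  0.2191]
side [329.7 172.2  79. ] [0.5254 0.0666] [0.5528 0.1115] [0.5868 0.1672]
side [254.8 155.5 115. ] [0.4142 0.2578] [0.4371 0.3105] [0.4656 0.3758]
side [293.  150.5 120. ] [0.5134 0.2324] [0.5404 0.2841] [0.5738 0.3481]
```

View pics/s6.png

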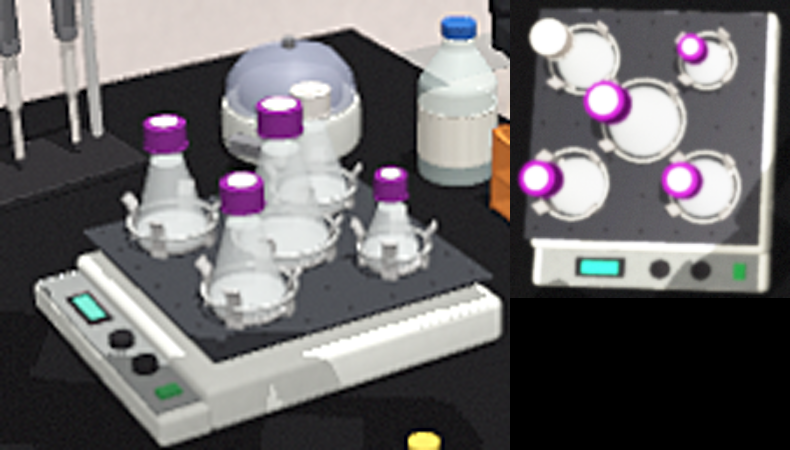

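All four flasks stand level in their clamps, and medium A's height agrees with medium B's in both views. I'm handing in.

```bash
python3 -c "
from rig import bot
print(bot.hand_in())"
```

```text
the job is handed in; nothing more can be done
None
```

I set all four purple-capped flasks into clamps of their own size and handed the job in at about 39 s; the last pictures show them upright and the white-capped flasks undisturbed, but the hand-in gave no verdict.

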